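# Shut and clip the mint flip-top box

## Robot

A 7-joint arm with a two-finger parallel gripper is mounted at the origin on the work surface. World frame = base frame: x ahead of the robot, y to its left, z up, the work surface at z = 0. Lengths are in mm, angles in rad, forces in N, time in s.
With the tool pointing down it reaches from about 425 to 950 mm from the base axis. Payload 4.7 kg.
Tool frame: the origin (TCP) lies at the very end of the fingers, on their centre line; the grasp point (between the pads) lies 19 mm behind it; z points along the fingers, y is the line along which they close (so a half turn about z gives the same grasp; the last joint's range is limited). The gripper opens to 87 mm and grips with 3 to 60 N. Pads are 19 mm wide; open, the fingers measure 117 mm over their backs; the gripper's body (75 mm by 190 mm) begins 51 mm behind the grasp point.
Start: joints at [-1.315, 0.469, -0.049, 1.532, 0.024, 1.141, -0.082], TCP at [189.61, 647.841, 222.573] pointing down, gripper open.
Joint ranges: [-2.59, 2.59], [-0.33, 1.99], [-1.39, 1.29], [0.1, 2.45], [-1.04, 4.18], [0.21, 1.99], [-2.66, 2.66]. Speed limits (rad/s): [2.57, 2.57, 3.14, 3.14, 3.14, 3.14, 3.14].

## Interface

Orientations are given as a unit quaternion [w, x, y, z].
In Python, from plant import arm gives the robot as it stands. Calls block until the motion is done:
- arm.movep(position, orientation): joint-space move of the TCP to a pose.
- arm.move_l(position, vel=150, rotation=None, f_stop=None): straight line of the TCP; rotation=None keeps the orientation; vel is the mean speed in mm/s. With f_stop (N) it stops when the force on the tool has changed by that much, and returns True; else False.
- arm.movej(angles): joint-space move.
- arm.move_gripper(opening): finger opening in mm; the grip force is fixed at half the most; returns when the fingers have stopped.
- arm.sleep(seconds).
- arm.ik(position, orientation): joint angles nearest the present ones, or None.
- arm.get_obs(): the state.
- arm.get_image(name): name is "scene" or "top"; returns a dict with "frame" (400x640x3 uint8, blue, green, red), "z_map" (400x640 float32, mm along the optical axis (not along the pixel's ray), 0 where there is no reading), "fx", "fy", "cx", "cy" (pixels), "k1" (the pictures are not rectified: a ray, as slopes to the right and down, at radius r is drawn at 1 + k1 r^2 times it, then the intrinsics apply), "xyz" and "attitude" of the camera in the world. Camera axes: x right, y up, looking along -z (the intrinsics and any distortion apply to the point x, -y, -z); pixel columns grow to the right and rows downward; lengths in mm; the calibration is good to about 2 mm. A picture is of the moment at which its call begins.
A pose or a line that the arm cannot do raises arm.MotionError and nothing moves.
- arm.finish_job(): hands the job in; it is judged then, once.
Trained networks look in a picture, given as the dict that the camera call returned (one of the last four; its "shot" number tells which), for a name from the list of things; names that differ only in an ending like _2 or _b are one class to them, and where a whole thing is asked for, a point or a joint stands for the part that bears it (a point fixed in the world has none). Each returns a list of dicts, best first, with "conf" (0 to 1); they miss things now and then, are a little off and sometimes report something else, mostly with a low value. They report only what shows in the picture. A call takes as long as a camera call.
- arm.search_frame(picture, target): "rect" ([left, top, width, height] in pixels, round what is visible of it).
- arm.silhouettes(picture, target): "mask" (400x640 bool, what is visible of it) and "rect" ([left, top, width, height] in pixels, round what is visible of it).
- arm.tip_of(picture, target): "xy" ([column, row] in pixels: a listed point, or the origin of a listed thing).
The state is a dict: "t": time; "joint_pos": joint angles; "joint_vel": joint speeds; "effort": joint torques, N m; "tool_pos": TCP position; "ee_rot": TCP orientation; "wrist_force": force on the tool from outside, world axes, zero at the start; "torque": the same for the moment, N m; "grip_width": finger opening in mm; "grip_force": force on a finger pad.
Only numpy, scipy, OpenCV 4.12 (cv2) and the standard library are available. Lean on these libraries where they do the work, as an engineer would, in place of code of your own. Each camera call takes 0.05 s, during which the arm holds its last target. There are 200 camera calls.

## Task

Close the open mint green storage box: with the fingertips, push the lid over from its outside until it is fully shut, without letting it slam, and after that push the clip on its front edge in until it lies flat against the front of the box, the lid staying shut. Nothing is to be pinched or picked up: do not reach to the inside of the lid, use gentle pushes, leave the things in the box and the tray, jar and mortar around it where they are, and end clear of everything.

Things in the scene. Friction and masses are not known exactly. Their poses are not given: they have to be found in the camera images.
- box: Mint green plastic storage box, fixed (does not slide): outside 160 mm (own x) by 220 mm (own y) by 100 mm high, walls and floor 4 mm. Origin: centre of the underside, on the ledge. Own +x points to the lid's hinge side, own -x to the front, where the clip closes; own y runs along the hinge. A catch rib, 36 mm wide, 74 mm up, sticks out 9 mm from mid front and fits into the clip's window.
- lid (a joint): Hinge of the lid, rad. 0 = fully shut, level on the box's rim; 1.57 = upright; it starts open, leaning back at 1.7 to 2.0, and stops at 2.1. Stiff hinge: the lid stays where it is left (friction 0.35 N m: 1 to 3 N at its free edge moves it).
- lid_hinge (a point): On the lid's hinge line, middle of its length: in the box's frame 82 mm towards +x from the origin, 100 mm above the ledge. The lid turns about the box's y axis through this point.
- lid_edge (a point): Middle of the lid's free edge, on its outer face (the one that looks up when shut, away from the box when open). Lid: plate 168 mm (hinge line to free edge) by 228 mm by 5 mm, with an 8 mm skirt towards the box. The hinge line lies in the plate's inner face; shut, the outer face is 105 mm above the ledge and the free edge overhangs the box's front by 6 mm.
- lid_liner (a point): Centre of the inner face of the lid, which a white flat liner, 148 by 206 by 3 mm, covers (it looks down into the box when shut, to the front when open). The point's axes are those of the lid: x from free edge to hinge, z out through the outer face. The fingers must not touch the liner.
- clip (a joint): Hinge of the clip, rad. 0 = flat, parallel to the box's front when the lid is shut; it starts swung out 0.4 to 0.8. Pivot: on the lid's free edge, parallel to the lid's hinge and 171 mm from it (lid shut: 100 mm above the ledge, 89 mm in front of the box's origin). It stays where left (friction 0.035 N m: 1 to 2 N at its lower edge moves it). Rubbing it upward can lift the lid.
- clip_edge (a point): Middle of the clip's lower edge, on its outer face. The clip is a pale mint plastic window frame 64 mm wide, 36 mm from pivot to lower edge, 4 mm thick. Lid shut and clip home: this point is 64 mm above the ledge, 91 mm in front of the box's origin.
- molds: Two nested oval silicone moulds, peach and lilac, 90 by 58 by 35 mm, standing in the box; origin: centre of the underside. Leave alone.
- scoop: Small stainless scoop, 120 mm long, cup 36 mm across and 24 mm high, lying in the box; origin: underside, mid length; cup towards own +x. Leave alone.
- bottle: Amber glass dropper bottle, 30 mm across, 79 mm high with black bulb, standing in the box (below the rim); origin: centre of the underside. Leave alone.
- tray: Wooden rolling tray, 160 by 240 by 22 mm, on the ledge beside the box; origin: centre of the underside. Leave alone.
- jar: Small glass jar with aluminium cap, 48 mm across, 55 mm high, standing in the tray; origin: centre of the underside. Leave alone.
- mortar: White ceramic mortar, 112 mm across, 68 mm high, with its pestle leaning out of it to about 125 mm high; origin: centre of the underside. Leave alone.

How it is judged (in metres and radians):
On the way, in this order (a step that is already met when the one before it is completed fails the run):
1. the lid is pushed fully shut while the clip still stands out (value of joint lid below 0.025 rad and value of joint clip above 0.3 rad), for 0.2 s.
2. the clip is pushed flat against the front, the lid still shut (value of joint lid below 0.025 rad and value of joint clip below 0.09 rad), for 0.2 s.
At the end, for the whole second after the job is handed in: Lid within 0.025 rad of shut (4 mm at its front edge) and clip within 0.09 rad of flat (3 mm at its lower edge), both at rest; moulds, scoop and bottle in the box and tray, jar and mortar beside it each at rest within 15 mm of where they started (all of step 2 and velocity of joint lid between -0.05 and 0.05 rad/s and velocity of joint clip between -0.1 and 0.1 rad/s and distance of each of tray, jar, mortar, molds, scoop, bottle from where it was at the start of the episode below 0.015 m and linear speed of each of tray, jar, mortar, molds, scoop, bottle below 0.02 m/s); the robot touches nothing.
It fails at once if the lid is slammed (turns shut faster than 3 rad/s, about 0.5 m/s at its edge) (velocity of joint lid below -3 rad/s).
It fails at once if the fingers touch the liner on the inside of the lid (pinching or pulling the lid) (contact force between the fingers and lid_c4 above 0.5 N).
It fails at once if the box, lid or clip is pushed with more than 40 N (contact force between the arm and box above 40 N).
It fails at once if something in the box is lifted or moved by more than 15 mm (distance of any of molds, scoop, bottle from where it was at the start of the episode above 0.015 m).
It fails at once if the tray, jar or mortar is lifted or moved by more than 15 mm (distance of any of tray, jar, mortar from where it was at the start of the episode above 0.015 m).
It also fails if it takes over 51 s, if anything falls off the work surface, if the arm or the gripper's body presses on something with over 40 N, if the wrist force passes 120 N, or if a joint passes its speed limit or range.

## Working session

There is one attempt and no reset: what is moved stays moved. The work goes in short steps, each a Python script; the robot and the scene stay as the last script left them, time stands still between calls to the robot, and variables do not carry over. Pictures are saved under pics/ and viewed, at most 10 in all, crops included, and the job is handed in when it is done.

```bash
mkdir -p pics; cat > h.py <<'E'
import numpy as np, cv2
from scipy.spatial.transform import Rotation as R
from plant import arm
def rot(q): return R.from_quat([q[1],q[2],q[3],q[0]])
def quat(r): q=r.as_quat(); return [q[3],q[0],q[1],q[2]]
def cloud(p):
    K=np.array([[p['fx'],0,p['cx']],[0,p['fy'],p['cy']],[0,0,1]])
    v,u=np.mgrid[0:400,0:640]
    d=np.stack([(u-p['cx'])/p['fx'],(v-p['cy'])/p['fy']],-1); s=d.copy()
    for _ in range(15): s=d/(1+p['k1']*(s**2).sum(-1,keepdims=True))
    z=p['z_map'][...,None]
    c=np.concatenate([s*z,z],-1)*[1,-1,-1]
    att=p['attitude']; r=rot(att) if np.size(att)==4 else R.from_matrix(att)
    w=r.apply(c.reshape(-1,3)).reshape(400,640,3)+np.array(p['xyz'])
    w[p['z_map']<=0]=np.nan
    return w
E
cat > a.py <<'E'
from h import *
for n in ('scene','top'):
    p=arm.get_image(n); cv2.imwrite(f'pics/{n}0.png',p['frame']); w=cloud(p)
    np.save(n+'.npy',w); print(n,p['xyz'],p['attitude'])
    for t in ('box','lid','clip','molds','tray','jar','mortar'):
        m=arm.silhouettes(p,t)
        if m:
            q=w[m[0]['mask']]; q=q[~np.isnan(q[:,0])]
            np.save(f'{n}_{t}.npy',q)
            print(t,round(m[0]['conf'],2),m[0]['rect'],len(q),np.percentile(q,[2,50,98],axis=0).round().tolist())
    for t in ('box','lid_hinge','lid_edge','lid_liner','clip_edge','jar','mortar','tray'):
        m=arm.tip_of(p,t)
        if m:
            x=m[0]['xy']; print(t,round(m[0]['conf'],2),np.round(x),w[int(x[1]),int(x[0])].round())
o=arm.get_obs();print(o['t'],o['tool_pos'],o['ee_rot'])
E
python3 a.py
```

```text
scene [1169.69815244   48.27254384  679.8788145 ] [0.62298048 0.26687951 0.30126166 0.67075485]
box 0.69 [287.8, 123.3, 124.3, 149.5] 7905 [[430.0, -52.0, 1.0], [562.0, 57.0, 67.0], [684.0, 173.0, 276.0]]
lid 0.62 [360.6, 118.9, 52.9, 130.2] 1919 [[460.0, 99.0, 109.0], [602.0, 142.0, 214.0], [687.0, 185.0, 290.0]]
clip 0.8 [390.4, 130.5, 15.1, 33.3] 275 [[543.0, 138.0, 265.0], [577.0, 155.0, 279.0], [606.0, 172.0, 291.0]]
molds 0.93 [321.0, 213.8, 34.3, 26.7] 746 [[526.0, 8.0, 7.0], [549.0, 51.0, 26.0], [585.0, 87.0, 39.0]]
tray 0.77 [123.8, 181.7, 106.8, 73.9] 4295 [[409.0, -446.0, 2.0], [544.0, -350.0, 8.0], [654.0, -266.0, 23.0]]
jar 0.73 [150.2, 206.6, 24.4, 25.7] 429 [[548.0, -401.0, 14.0], [574.0, -378.0, 47.0], [585.0, -363.0, 64.0]]
mortar 0.86 [440.7, 164.8, 42.2, 47.5] 1574 [[386.0, 307.0, 1.0], [433.0, 358.0, 50.0], [489.0, 409.0, 110.0]]
box 0.69 [336. 232.] [577.  45.  30.]
lid_hinge 0.8 [370. 212.] [593. 115. 115.]
lid_edge 0.89 [409. 152.] [205. 258.  -3.]
lid_liner 0.78 [385. 183.] [592. 140. 197.]
clip_edge 0.5 [392. 135.] [564. 144. 289.]
jar 0.98 [164. 228.] [ 582.
[... 666 characters left out ...]
10.7] 6177 [[409.0, -445.0, 3.0], [518.0, -355.0, 8.0], [646.0, -270.0, 23.0]]
jar 0.88 [459.9, 199.7, 22.7, 26.1] 453 [[540.0, -427.0, 7.0], [558.0, -380.0, 60.0], [582.0, -364.0, 65.0]]
mortar 0.8 [129.9, 225.1, 49.0, 44.7] 1840 [[386.0, 307.0, 10.0], [436.0, 365.0, 44.0], [484.0, 408.0, 113.0]]
box 0.56 [293. 210.] [550.  50.  14.]
lid_hinge 0.76 [259. 192.] [564. 123. 117.]
lid_edge 0.58 [224. 166.] [659. 236.   1.]
lid_liner 0.63 [246. 183.] [568. 141. 183.]
jar 0.9 [468. 214.] [ 551. -372.   42.]
mortar 0.6 [163. 249.] [437. 351.  40.]
tray 0.84 [456. 226.] [ 526. -353.    8.]
1.6 [189.581331   647.84170634 222.55216977] [-2.92174774e-05  1.41900351e-01  9.89880947e-01  2.29358997e-05]
```

View picture.

```bash
cat > b.py <<'E'
from h import *
import itertools
a=cv2.imread('pics/scene0.png')[80:300,100:500];b=cv2.imread('pics/top0.png')[80:300,110:510]
cv2.imwrite('pics/both.png',cv2.resize(np.vstack([a,b]),None,fx=1.36,fy=1.36))
for n in ('scene','top'):
    q=np.load(n+'_lid.npy'); q=q[(q[:,2]>125)&(q[:,2]<260)]
    for _ in range(6):
        c=np.median(q,0) if _==0 else q.mean(0); nn=np.linalg.svd(q-c,full_matrices=False)[2][2]; d=(q-c)@nn
        q=q[abs(d)<max(2.5*np.median(abs(d)),3)]
    if nn[1]>0: nn=-nn
    print(n,'c',c.round(1),'n',nn.round(4),'yaw n',np.arctan2(nn[1],nn[0]),'lean',np.pi/2-np.arcsin(nn[2])*1,len(q))
    w=np.load(n+'.npy').reshape(-1,3)
    q=w[(abs(w[:,2]-100)<6)&(w[:,0]>400)&(w[:,0]<720)&(w[:,1]>-90)&(w[:,1]<105)]
    print('rim',len(q),np.percentile(q,[2,50,98],axis=0).round(), cv2.minAreaRect(q[:,:2].astype(np.float32)))
    q=w[(w[:,0]>400)&(w[:,0]<720)&(w[:,1]>-300)&(w[:,1]<-100)]; print('ledge z',np.nanmedian(q[:,2]))
E
python3 b.py
```

```text
scene c [585.9 138.7 186.8] n [-0.2057 -0.9351  0.2887] yaw n -1.7873403054190768 lean 1.2779405499092118 882
rim 507 [[429. -56.  94.]
 [625.   8.  98.]
 [672. 102. 101.]] ((550.05517578125, 43.93946838378906), (165.53274536132812, 228.41033935546875), 77.3035659790039)
ledge z -0.692522661184853
top c [569.2 143.  190.5] n [-0.2138 -0.9372  0.2756] yaw n -1.795045607901956 lean 1.2915819853404775 3065
rim 497 [[428. -57.  94.]
 [595.   3.  99.]
 [669. 103. 103.]] ((548.8184814453125, 41.44874572753906), (163.5035400390625, 220.94874572753906), 77.38519287109375)
ledge z -0.38261617590762853
```

View pics/both.png

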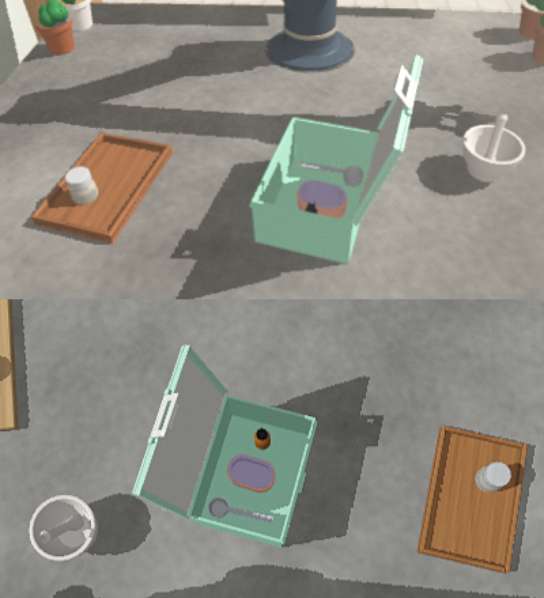

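```bash
cat >> h.py <<'E'
yaw=1.350; C=np.array([549.3,42.5,-0.5]); BX=np.array([np.cos(yaw),np.sin(yaw),0]); BY=np.array([-np.sin(yaw),np.cos(yaw),0]); Z=np.array([0,0,1.])
def W(bx,z,by=0): return C+bx*BX+by*BY+z*Z
def ori(t,s=1):   # tool leaning: t>0 points to -bx and down
    z=-np.sin(t)*BX-np.cos(t)*Z; y=s*BY
    return quat(R.from_matrix(np.stack([np.cross(y,z),y,z],1)))
T1=np.radians(30)
def lidp(th,r=140,h=0,t=T1):
    N=np.array([np.sin(th),np.cos(th)]); D=np.array([-np.cos(th),np.sin(th)])
    e=9.5*np.array([np.cos(t),-np.sin(t)]); c=min((e,-e),key=lambda v:v@N)
    p=np.array([82,100])+D*r+N*(5+h)-c
    return W(*p)
E
cat > c.py <<'E'
from h import *
for s in (1,-1):
    for t in (T1,-T1):
        q=ori(t,s)
        print(s,t)
        for p in ([W(230,400),lidp(2.0,h=15),lidp(1.,h=0),lidp(0)] if t>0 else [W(-160,220),W(-150,66),W(-100,60)]):
            j=arm.ik(p,q); print(p.round(),None if j is None else np.round(j,2))
E
python3 c.py
```

```text
1 0.5235987755982988
[600. 267. 400.] [-0.53  0.57 -0.21  1.08  0.43  1.92  2.26]
[586. 205. 214.] [-0.47  0.58 -0.18  1.47  0.43  1.52  2.17]
[553.  61. 215.] [-0.36  0.43 -0.08  1.71  0.45  1.36  2.31]
[535. -22. 109.] [-0.29  0.5  -0.01  1.89  0.52  1.09  2.3 ]
1 -0.5235987755982988
[ 514. -114.  220.] [-0.38  0.51  1.12  1.93 -0.91  1.43 -2.26]
[ 516. -104.   66.] [-0.12  0.63  0.72  2.04 -1.04  1.13 -2.11]
[527. -55.  60.] [-0.08  0.57  0.52  2.06 -1.01  0.99 -2.22]
-1 0.5235987755982988
[600. 267. 400.] [-0.95  0.6   0.59  1.11  0.1   1.82 -0.61]
[586. 205. 214.] [-0.94  0.63  0.57  1.5   0.09  1.41 -0.66]
[553.  61. 215.] [-0.89  0.5   0.67  1.74  0.17  1.25 -0.54]
[535. -22. 109.] [-0.74  0.56  0.6   1.92  0.21  0.97 -0.54]
-1 -0.5235987755982988
[ 514. -114.  220.] [-0.37  0.49  1.09  1.93 -0.9   1.41  0.86]
[ 516. -104.   66.] [-0.12  0.63  0.72  2.04 -1.04  1.13  1.04]
[527. -55.  60.] [-0.13  0.59  0.6   2.06 -1.04  1.03  0.95]
```

```bash
cat > d.py <<'E'
from h import *
q=ori(T1,-1); o=arm.get_obs; f0=None
arm.move_gripper(0)
p=np.array(o()['tool_pos']); arm.move_l(p+[0,0,150],vel=250)
arm.movep(W(230,400),q)
print('t',o()['t'])
arm.move_l(lidp(2.0,h=25),vel=200)
f0=np.array(o()['wrist_force']); print(o()['t'],f0.round(1))
for th in np.linspace(1.9,0.1,13):
    hit=arm.move_l(lidp(th),vel=80,f_stop=12)
    ob=o(); print(round(th,2),hit,round(ob['t'],2),(np.array(ob['wrist_force'])-f0).round(1))
    if hit: break
p=arm.get_image('scene'); cv2.imwrite('pics/s1.png',p['frame'][80:300,200:520])
E
python3 d.py
```

```text
t 5.875
7.0167 [ 0.1 -0.2 -0.1]
1.9 False 7.66 [ 1.4  0.1 -0.3]
1.75 False 8.07 [0.6 0.  0.4]
1.6 False 8.47 [0.5 0.7 0.1]
1.45 False 8.88 [0.3 0.4 0. ]
1.3 False 9.29 [ 0.3 -0.2 -0.2]
1.15 False 9.7 [-0.2 -0.2 -0.5]
1.0 False 10.11 [ 0.3 -0.3  0.7]
0.85 False 10.52 [ 0.1 -0.   1.2]
0.7 False 10.93 [-0.1  0.2  0.4]
0.55 False 11.33 [-0.7 -0.4  0.6]
0.4 False 11.83 [-0.   0.9  0. ]
0.25 False 12.24 [ 0.3  0.1 -0.3]
0.1 False 12.65 [0.6 0.1 0.6]
```

View pics/s1.png

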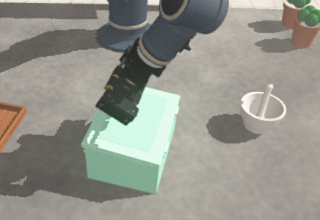

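The picture shows the lid almost level on the box (around pixels 90–180, 90–190 in the crop) with the fingers on its outer face; the mortar is untouched. Next I press it shut with a force stop.

```bash
cat > e.py <<'E'
from h import *
o=arm.get_obs
f0=np.array(o()['wrist_force'])
hit=arm.move_l(lidp(0)-[0,0,8],vel=25,f_stop=9); ob=o()
print(hit,ob['t'],ob['tool_pos'],lidp(0),np.array(ob['wrist_force'])-f0)
arm.sleep(0.4); print(np.array(o()['wrist_force'])-f0)
p=np.array(o()['tool_pos']); arm.move_l(p+[0,0,40],vel=80)
arm.move_l(p+[0,0,130],vel=200)
arm.movep(W(-200,260),ori(np.radians(-15),-1))
print(o()['t'])
for n in ('scene','top'):
    p=arm.get_image(n); w=cloud(p); np.save(n+'2.npy',w); cv2.imwrite(f'pics/{n}2.png',p['frame'])
    for t in('clip','lid'):
        m=arm.silhouettes(p,t)
        if m:
            q=w[m[0]['mask']]; q=q[~np.isnan(q[:,0])]-C
            b=np.stack([q@BX,q@BY,q[:,2]],1); print(n,t,m[0]['conf'],np.percentile(b,[2,20,50,80,98],axis=0).round(1).tolist())
    q=w.reshape(-1,3)-C; b=np.stack([q@BX,q@BY,q[:,2]],1); b=b[(abs(b[:,1])<105)&(b[:,0]>-82)&(b[:,0]<75)&(b[:,2]>80)&(b[:,2]<140)]
    A=np.c_[b[:,:2],np.ones(len(b))]; k=np.linalg.lstsq(A,b[:,2],rcond=None)[0]; print('lid top plane',len(b),k)
a=cv2.imread('pics/scene2.png')[80:300,180:500];b=cv2.imread('pics/top2.png')[80:300,180:500]
cv2.imwrite('pics/c2.png',cv2.resize(np.vstack([a,b]),None,fx=1.3,fy=1.3))
E
python3 e.py
```

```text
True 13.3083 [535.24880436 -21.86385189 109.79995473] [534.79579128 -22.1194663  109.25      ] [-1.14459219  2.18188744  6.24695701]
[-0.4304621   2.10435757  6.66517229]
15.9167
scene clip 0.62 [[-110.2, -34.7, 69.5], [-104.9, -26.4, 77.9], [-98.3, -5.6, 88.1], [-89.7, 15.0, 101.9], [-87.7, 28.0, 103.6]]
scene lid 0.72 [[-87.0, -113.2, 91.4], [-53.9, -86.0, 103.2], [-1.8, -22.3, 104.3], [48.3, 52.3, 105.2], [77.2, 107.2, 106.5]]
lid top plane 4480 [-9.11999903e-04 -3.30390634e-05  1.04476803e+02]
top clip 0.57 [[-111.5, -39.1, -1.3], [-107.2, -22.1, 75.4], [-99.8, -3.4, 88.7], [-93.3, 19.8, 101.1], [-89.4, 31.7, 105.0]]
top lid 0.88 [[-96.6, -106.1, 95.6], [-60.0, -60.9, 103.8], [-8.5, 5.5, 105.3], [44.1, 70.3, 106.7], [75.7, 110.2, 108.8]]
lid top plane 6210 [ 2.18405376e-04 -4.08055391e-04  1.05486800e+02]
```

View pics/c2.png

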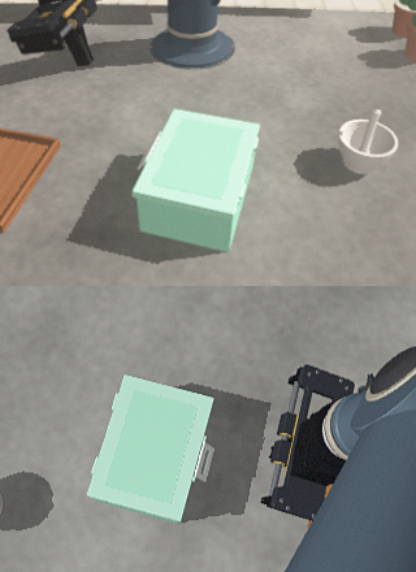

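The pictures show the lid level on the box (top 105 mm, slope under 0.001) with the clip standing out at the front edge (top picture about pixel 205, 460). Next I push the clip's side posts in, with the fingers 30 mm apart so that they cannot enter the window.

```bash
cat > f.py <<'E'
from h import *
o=arm.get_obs; t=np.radians(-15); q=ori(t,-1)
def cp(ph,r,h=0):
    N=np.array([-np.cos(ph),np.sin(ph)])
    p=np.array([-89,100])+r*np.array([-np.sin(ph),-np.cos(ph)])+N*(2+h)-9.5*np.array([np.cos(t),-np.sin(t)])
    return W(*p,by=-2)
arm.move_gripper(30)
a=cp(.75,30,25)
arm.move_l([a[0],a[1],o()['tool_pos'][2]],vel=150) if 0 else arm.move_l(a+[0,-30,60],vel=150)
arm.move_l(a,vel=100); f0=np.array(o()['wrist_force']); print(o()['t'])
for ph in np.linspace(.75,-.2,9):
    hit=arm.move_l(cp(ph,32-max(ph,0)*2.5),vel=35,f_stop=8)
    ob=o(); print(round(ph,2),hit,round(ob['t'],2),(np.array(ob['wrist_force'])-f0).round(1),'bx',round(float((np.array(ob['tool_pos'])-C)@BX),1))
    if hit: break
arm.sleep(0.4); print((np.array(o()['wrist_force'])-f0).round(1))
p=np.array(o()['tool_pos']); arm.move_l(p-40*BX-[0,0,0],vel=60)
arm.move_l(p-110*BX+[0,0,150],vel=200)
for n in ('scene','top'):
    p=arm.get_image(n); w=cloud(p); cv2.imwrite(f'pics/{n}3.png',p['frame'])
    m=arm.silhouettes(p,'clip')
    if m:
        v=w[m[0]['mask']]; v=v[~np.isnan(v[:,0])]-C
        b=np.stack([v@BX,v@BY,v[:,2]],1); print(n,m[0]['conf'],len(b),np.percentile(b,[2,20,50,80,98],axis=0).round(1).tolist())
    v=w.reshape(-1,3)-C; b=np.stack([v@BX,v@BY,v[:,2]],1); 
    k=b[(abs(b[:,1])<35)&(b[:,0]<-88)&(b[:,0]>-125)&(b[:,2]>50)&(b[:,2]<110)]; print('front pts',len(k), k[:,0].min() if len(k) else '')
    b=b[(abs(b[:,1])<105)&(b[:,0]>-82)&(b[:,0]<75)&(b[:,2]>80)&(b[:,2]<140)]
    print('lid',np.linalg.lstsq(np.c_[b[:,:2],np.ones(len(b))],b[:,2],rcond=None)[0])
print(o()['t'])
a=cv2.imread('pics/scene3.png')[80:300,180:500];b=cv2.imread('pics/top3.png')[80:300,180:500]
cv2.imwrite('pics/c3.png',cv2.resize(np.vstack([a,b]),None,fx=1.3,fy=1.3))
E
python3 f.py
```

```text
18.725
0.75 False 19.59 [ 0.1 -0.6 -1. ] bx -120.4
0.63 False 19.84 [-0.3  0.   0. ] bx -117.9
0.51 False 20.1 [ 0.3 -0.3 -0.1] bx -114.8
0.39 False 20.36 [-0.1 -1.7  0.7] bx -111.6
0.28 False 20.62 [ 0.3  1.  -0.5] bx -108.2
0.16 False 20.88 [ 0.1  0.4 -0.4] bx -104.7
0.04 False 21.13 [-1.5 -3.6  0.7] bx -102.4
-0.08 True 21.34 [-0.8 -1.6  0.3] bx -102.6
[-0.9 -1.4  0.9]
front pts 37 -92.69363737335527
lid [-1.91266516e-03  2.96570863e-04  1.04468798e+02]
top 0.42 57 [[-93.9, -24.0, 99.7], [-93.0, -13.2, 101.0], [-91.4, 2.0, 102.5], [-89.9, 18.9, 104.4], [-88.8, 28.2, 106.3]]
front pts 87 -94.47634075554753
lid [2.87649023e-04 4.78480848e-05 1.05466942e+02]
23.7333
```

View pics/c3.png

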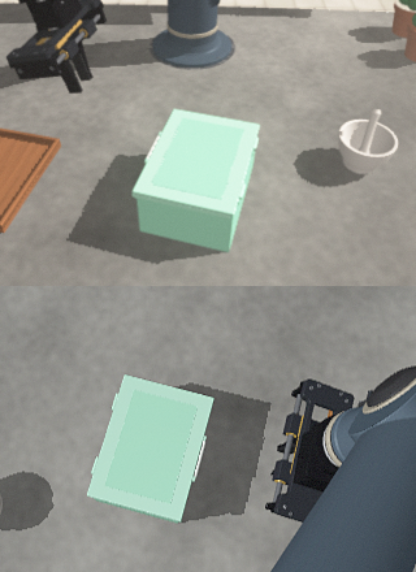

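The clip looks flush against the front (top picture about pixel 200, 458). The fingers stopped 2 mm before the expected depth, so I push once more, a little firmer, to confirm it is home.

```bash
cat > g.py <<'E'
from h import *
o=arm.get_obs; t=np.radians(-15)
def at(bx,z=64.5): return W(bx,z,by=-2)
arm.move_l(at(-150),vel=150); arm.move_l(at(-110),vel=80); f0=np.array(o()['wrist_force'])
for bx in (-104,-102,-101,-100,-99,-98,-97,-96,-95):
    hit=arm.move_l(at(bx),vel=15,f_stop=16); arm.sleep(.1)
    ob=o(); f=np.array(ob['wrist_force'])-f0; print(bx,hit,f.round(1),'bx',round(float((np.array(ob['tool_pos'])-C)@BX),2))
    if hit or np.linalg.norm(f)>14: break
p=np.array(o()['tool_pos']); arm.move_l(p-40*BX,vel=60); arm.move_l(p-110*BX+[0,0,150],vel=200)
for n in ('scene','top'):
    v=cloud(arm.get_image(n)).reshape(-1,3)-C; b=np.stack([v@BX,v@BY,v[:,2]],1)
    k=b[(abs(b[:,1])<28)&(b[:,0]<-80)&(b[:,0]>-125)&(b[:,2]>50)&(b[:,2]<100)]; print(len(k),k[:,0].min() if len(k) else '')
    b=b[(abs(b[:,1])<105)&(b[:,0]>-82)&(b[:,0]<75)&(b[:,2]>80)&(b[:,2]<140)]
    print('lid',np.linalg.lstsq(np.c_[b[:,:2],np.ones(len(b))],b[:,2],rcond=None)[0])
print(o()['t'])
E
python3 g.py
```

```text
-104 False [-0.3  0.7 -0.5] bx -104.12
-102 False [-1.  -3.1  0.4] bx -102.61
-101 False [-1.5 -5.4  0.5] bx -102.31
-100 False [-3.8 -5.8  1. ] bx -102.15
-99 False [-2.1 -7.9  2.2] bx -102.02
-98 False [-3.6 -8.6  2.4] bx -101.93
-97 False [ -4.3 -11.2   2.7] bx -101.83
-96 False [ -4.7 -11.8   4. ] bx -101.72
-95 False [ -6.7 -13.4   4.1] bx -101.58
2 -93.3446544612919
lid [-8.63988193e-04 -2.95559659e-06  1.04481426e+02]
10 -94.42994230269775
lid [8.00051630e-04 9.42043487e-04 1.05423751e+02]
31.1
```

```bash
python3 -c "
from h import *
arm.sleep(0.5); print(arm.finish_job())"
```

```text
the job is handed in; nothing more can be done
None
```

I pushed the lid shut and the clip home against a hard stop, backed the arm clear and handed the job in at about 32 s; the hand-in call returned no verdict, and I took no final measurement of the surrounding objects.

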